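# Deal finish samples into three client trays

## Task

Finish dealing the pack of samples on the grey felt mat into the three client trays, one to each tray in turn from the top of the pack. One tray already has its square, so first lay a square flat in the middle of each of the two empty trays, sides parallel to the tray's; when every tray has its square, lay one disc flat on the middle of each square. Lay the samples down rather than dropping them, let none end up on the bare desk, and leave the mug, notebook and diffuser alone.

Things in the scene. Friction and masses are not known exactly. Their poses are not given: they have to be found in the camera images.
- tray_a: one of three identical shallow dark sheet-metal trays standing separately on the desk, fixed, with one square in it at the start, 130 x 130 mm outside, walls 4 mm thick and 10 mm high, floor 4 mm thick; origin under its centre on the desk, x and y along its sides, z up
- tray_b: one of three identical shallow dark sheet-metal trays standing separately on the desk, fixed, empty at the start, 130 x 130 mm outside, walls 4 mm thick and 10 mm high, floor 4 mm thick; origin under its centre on the desk, x and y along its sides, z up
- tray_c: one of three identical shallow dark sheet-metal trays standing separately on the desk, fixed, empty at the start, 130 x 130 mm outside, walls 4 mm thick and 10 mm high, floor 4 mm thick; origin under its centre on the desk, x and y along its sides, z up
- mat: grey felt mat, 100 x 100 x 6 mm, fixed to the desk, on which the pack of samples stands; origin under its centre on the desk, x and y along its sides, z up
- square1_mid (a point): centre (half-way up) of a square pale oak sample, 60 x 60 x 14 mm, about 40 g, the top one in the pack at the start; x and y along its sides, z up
- square2_mid (a point): centre (half-way up) of a square pale oak sample, 60 x 60 x 14 mm, about 40 g, the second from the top in the pack at the start; x and y along its sides, z up
- square3_mid (a point): centre (half-way up) of a square pale oak sample, 60 x 60 x 14 mm, about 40 g, already lying in the middle of tray_a at the start; x and y along its sides, z up
- disc1_mid (a point): centre (half-way up) of a round terracotta sample, 52 mm in diameter, 14 mm thick, about 50 g, third from the top of the pack, directly under the squares at the start; z is its axis, up. All samples are loose; the pack of five lies flat on one another on the mat, two squares on three discs, with offsets of a few mm and slight turns
- disc2_mid (a point): centre (half-way up) of a round terracotta sample, 52 mm in diameter, 14 mm thick, about 50 g, the second from the bottom of the pack at the start; z is its axis, up. All samples are loose; the pack of five lies flat on one another on the mat, two squares on three discs, with offsets of a few mm and slight turns
- disc3_mid (a point): centre (half-way up) of a round terracotta sample, 52 mm in diameter, 14 mm thick, about 50 g, the bottom one of the pack, on the mat at the start; z is its axis, up. All samples are loose; the pack of five lies flat on one another on the mat, two squares on three discs, with offsets of a few mm and slight turns
- mug: white mug, 74 mm across, 80 mm high, loose, to be left alone; origin under its centre
- notebook: closed notebook with a brown card cover lying flat, 130 x 180 x 18 mm, loose, to be left alone; origin under its centre
- diffuser: black bottle-shaped scent diffuser, 68 mm across, 80 mm high, loose, to be left alone; origin under its centre
Not all that is in view belongs to the job. Leave any black or red look-alike of the part that bears square1_mid alone.

How it is judged:
By the outcome, as a careful person would: the job done as asked, in the order asked, and still so for the second after the job is handed in, with the robot touching nothing.
It also fails if it takes over 72 s, if anything falls off the work surface, if the arm or the gripper's body presses on something with over 40 N, if the wrist force passes 120 N, or if a joint passes its speed limit or range.

## Robot

A 7-joint arm with a two-finger parallel gripper is mounted at the origin on the work surface. World frame = base frame: x ahead of the robot, y to its left, z up, the work surface at z = 0. Lengths are in mm, angles in rad, forces in N, time in s.
With the tool pointing down it reaches from about 425 to 1025 mm from the base axis. Payload 9.4 kg.
Tool frame: the origin (TCP) lies on the centre line of the jaws, within the pads' length; the fingertips stand 17 mm ahead of it and the grasp point (between the pads) lies 2 mm behind it (tcp_to_tips is the distance from the TCP to the fingertips, in mm); z points along the fingers, y is the line along which they close (so a half turn about z gives the same grasp; the last joint's range is limited). The gripper opens to 93 mm and grips with 3 to 60 N. Pads are 15 mm wide; open, the fingers measure 128 mm over their backs; the gripper's body (75 mm by 188 mm) begins 65 mm behind the grasp point.
Start: joints at [1.06, 0.599, -0.003, 1.599, 0.002, 0.943, -0.08], TCP at [304.724, -657.85, 235.618] pointing down, gripper open.
Joint ranges: [-2.57, 2.57], [-0.35, 1.97], [-1.29, 1.29], [0.11, 2.56], [-1.05, 4.19], [0.11, 1.86], [-2.63, 2.63]. Speed limits (rad/s): [2.22, 2.22, 3.01, 3.01, 3.14, 3.14, 3.14].

## Interface

Orientations are given as a rotation vector (axis times angle).
In Python, from bench import state, snapshot, calibration, job_done, tcp_to_tips gives the robot as it stands.
- The arm moves only by the tool servo_tool, never from a script. Its arguments are lists of equal length, an entry for each row: "claw": the opening, from 0 (shut) to 1 (fully open); "dp": the shift along the tool's x, y, z in m, a list of three; "roll": the turn about the tool's z in rad. A call has 1 to 5 rows; each row is the pose to reach, as a shift and turn from the pose commanded when the call began, along the tool's axes at that moment; what a row does not reach only later rows make up. A row lasts 1/10 s, in which the tool goes at most 50 mm and 8.59 degrees, less where a joint would pass 70% of its speed; a pose out of reach is approached as far as the arm can. A call with a gripper value outside its range is refused whole. The fingers move at their own pace and stop on an object; the grip force is fixed at half the most. Time passes only in rows, so rows that repeat a pose let the fingers close. It gives the time, the measured TCP pose, the force, the opening and the grip force at its end, in the units of the state.
- state(): the state, without advancing time (a new reading comes with each control period).
- snapshot(name): name is "side" or "top"; returns the picture (400x640x3 uint8, red, green, blue); there is no depth.
- calibration(name): a dict with "fovy" (degrees; the focal length in pixels is half the picture's height over the tangent of half this angle, whatever the lens; pixels are square), "cx", "cy" (the principal point, pixels), "rvec" (rotation vector, rad) and "tvec" (3), from world to camera coordinates, as OpenCV has them. Camera axes: x right, y down, z forward; pixel columns grow to the right and rows downward; lengths in mm; the calibration is good to about 2 mm. A picture is of the moment at which its call begins. calibration takes no time and is no camera call.
- job_done(): hands the job in; it is judged then, once.
The state is a dict: "clock": time; "q": joint angles; "joint_velocities": joint speeds; "tau": joint torques, N m; "position": TCP position; "tcp_rot": TCP orientation; "contact_force": force on the tool from outside, world axes, zero at the start; "ft_torque": the same for the moment, N m; "width": finger opening in mm; "grasp_force": force on a finger pad.
Only numpy, scipy, OpenCV 4.12 (cv2) and the standard library are available. Lean on these libraries where they do the work, as an engineer would, in place of code of your own. Each camera call takes 0.05 s, during which the arm holds its last target. There are 200 camera calls.

## Working session

There is one attempt and no reset: what is moved stays moved. The work goes in short steps, Python scripts to look and compute and a tool call to move; the robot and the scene stay as the last step left them, time stands still between calls to the robot, and variables do not carry over. Pictures are saved under pics/ and viewed, at most 10 in all, crops included, and the job is handed in when it is done.

Besides the shell and the picture viewer there is one more tool, called by a JSON object that holds its "api" and its "payload", one argument or row to a line. servo_tool: Moves the arm, as the interface text tells. Its arguments: {"type":"object","properties":{"claw":{"type":"array"},"dp":{"type":"array"},"roll":{"type":"array"}},"required":["claw","dp","roll"]}

```bash
mkdir -p pics; cat > h.py <<'E'
import numpy as np,cv2
from bench import *
def cam(n):
    c=calibration(n); f=200/np.tan(np.radians(c["fovy"]/2)); R=cv2.Rodrigues(np.array(c["rvec"],float))[0]; t=np.array(c["tvec"],float).ravel()
    return f,c["cx"],c["cy"],R,t
def ray(n,uv,z):
    f,cx,cy,R,t=cam(n); uv=np.atleast_2d(np.array(uv,float))
    d=np.c_[(uv[:,0]-cx)/f,(uv[:,1]-cy)/f,np.ones(len(uv))]@R; o=-R.T@t
    return o+d*((z-o[2])/d[:,2])[:,None]
def proj(n,P):
    f,cx,cy,R,t=cam(n); p=np.atleast_2d(P)@R.T+t
    return np.c_[f*p[:,0]/p[:,2]+cx,f*p[:,1]/p[:,2]+cy]
def snap(n,name):
    im=snapshot(n); cv2.imwrite(f"pics/{name}.png",im[:,:,::-1]); return im
E
python3 - <<'E'
from h import *
for n in("top","side"):
    im=snap(n,n+"0"); print(n,calibration(n)); R,t=cam(n)[3:]; print(-R.T@t)
print(state())
E
```

```text
top {'fovy': 42.20901915364453, 'cx': 327.85463747688783, 'cy': 204.59901440598415, 'rvec': array([ 2.00516959, -2.22428611,  0.22280648]), 'tvec': array([  37.50589209,  591.02080523, 1560.61017299])}
[ 265.99396527    3.97323826 1647.86159007]
side {'fovy': 50.952881199536314, 'cx': 325.3485509605755, 'cy': 200.98815577147275, 'rvec': array([ 0.43765868, -2.58922457,  1.39410356]), 'tvec': array([ 538.2970197 ,  176.26685447, 1034.34114112])}
[245.64904    900.92943813 720.1930146 ]
{'clock': 0.1, 'q': array([ 1.06028666,  0.6000253 , -0.00252574,  1.60007218,  0.00179739,
        0.94289478, -0.0797988 ]), 'joint_velocities': array([-4.08114813e-04, -1.82121057e-03, -2.47643696e-03,  4.32889919e-04,
       -1.16660414e-04, -1.42540369e-05, -1.83913061e-03]), 'tau': array([ 5.63757509e-03, -7.66563106e+01,  1.50227666e+00, -2.52937567e+01,
       -5.23310539e-02,  1.35860697e-02,  5.80324286e-05]), 'position': array([ 304.54005223, -657.46819514,  234.85291628]), 'tcp_rot': array([-3.06666744e+00, -6.75876934e-01,  6.81902732e-04]), 'contact_force': array([-0.28623425,  0.37653128, -0.94143431]), 'ft_torque': array([ 0.03838739,  0.03738919, -0.02409994]), 'grasp_force': 0.0, 'width': 92.77633966824061}
```

View pics/top0.png

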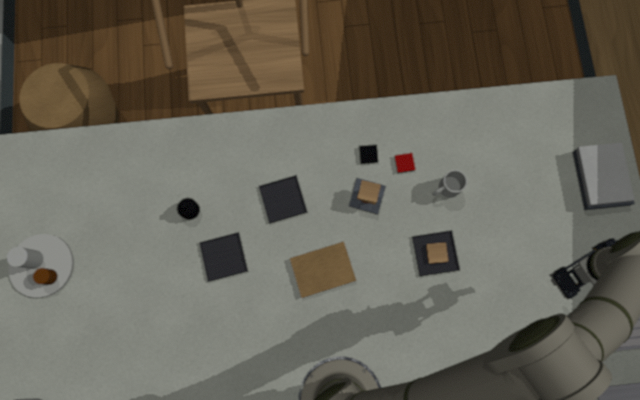

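View pics/side0.png

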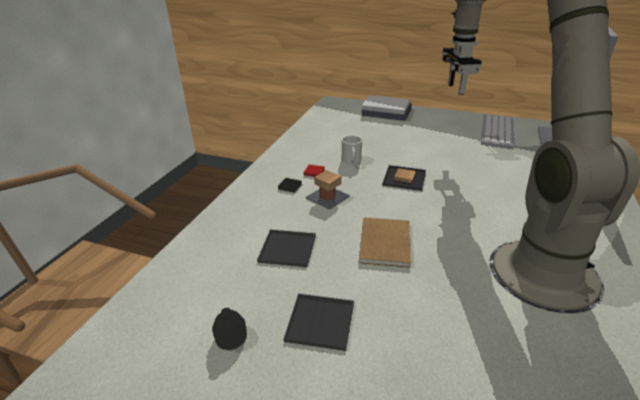

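The top view shows the pack on the mat at about (369,191) and the filled tray at (436,254). The empty trays are at (283,199) and (223,257). Black (369,154) and red (404,163) look-alikes lie beside the mat. The pale oak square on the stack fits square1, so I'll leave the other two alone.

```bash
cat > m.py <<'E'
from h import *
def blob(mask,box,zz,n,s=8):
    pass
def masks(im):
    hsv=cv2.cvtColor(im,cv2.COLOR_RGB2HSV); return hsv
def rect(n,im,box,lo,hi,z,k=6):
    x0,y0,x1,y1=box
    c=cv2.resize(im[y0:y1,x0:x1],None,fx=k,fy=k,interpolation=cv2.INTER_CUBIC)
    m=cv2.inRange(cv2.cvtColor(c,cv2.COLOR_RGB2HSV),lo,hi)
    m=cv2.morphologyEx(m,cv2.MORPH_OPEN,np.ones((5,5)))
    cs=cv2.findContours(m,cv2.RETR_EXTERNAL,cv2.CHAIN_APPROX_NONE)[0]
    h=max(cs,key=cv2.contourArea)[:,0,:]
    uv=(h+.5)/k-.5+[x0,y0]
    P=ray(n,uv,z)[:,:2].astype(np.float32)
    r=cv2.minAreaRect(P)
    return np.array(r[0]),np.array(r[1]),r[2],uv,P
E
python3 - <<'E'
from m import *
im=cv2.imread("pics/top0.png")[:,:,::-1].copy()
hsv=cv2.cvtColor(im,cv2.COLOR_RGB2HSV)
for n,p in dict(traya=(425,262),trayb=(283,199),trayc=(223,257),mat=(368,208),mat2=(357,190),sq=(369,190),sqside=(368,199),sq3=(437,253),desk=(330,220),shadow=(354,200)).items(): print(n,p,hsv[p[1],p[0]])
D=((0,0,0),(179,255,75)); W=((5,90,100),(25,255,255))
for nm,box,c,z in [("a",(405,225,468,282),D,10),("b",(250,168,316,230),D,10),("c",(192,226,256,288),D,10),("mat",(342,170,392,220),((0,0,0),(179,70,115)),6),("sq1",(352,174,388,210),W,76),("sq3",(420,238,456,270),W,18)]:
    r=rect("top",im,box,*c,z); print(nm,*[np.round(v,1) for v in r[:3]],r[3].min(0).round(1),r[3].max(0).round(1))
a=cv2.resize(im[140:285,190:470],(790,409),interpolation=cv2.INTER_CUBIC)
s=cv2.imread("pics/side0.png")[150:220,270:440,::-1]
s=cv2.resize(s,(790,int(70*790/170)),interpolation=cv2.INTER_CUBIC)[:190+130]
cv2.imwrite("pics/crop.png",np.vstack([a[:, :],s])[:600,:,::-1])
E
```

```text
traya (425, 262) [105  16  31]
trayb (283, 199) [108  29  44]
trayc (223, 257) [113  24  43]
mat (368, 208) [105  29  71]
mat2 (357, 190) [105  30  68]
sq (369, 190) [ 17 108 123]
sqside (368, 199) [ 16 110 127]
sq3 (437, 253) [ 17 111 122]
desk (330, 220) [ 41  15 134]
shadow (354, 200) [103  32  55]
a [ 411.3 -346.3] [128.3 130.5] 3.0 [411.8 230.4] [458.9 275.9]
b [636.2 119.9] [129.3 127.8] 10.9 [258.8 175.2] [306.4 222.8]
c [469.6 322.8] [128.6 129.6] 9.1 [199.2 232.4] [246.9 280.9]
mat [ 614.7 -134.9] [136.4 126.8] 68.9 [341.6 177.1] [385.8 215.2]
sq1 [ 618.  -153.8] [59.9 58.4] 69.8 [357.4 180.8] [379.4 201.8]
sq3 [ 411.8 -350.6] [59.9 59.9] 89.3 [427.1 242.8] [447.4 262.4]
```

View pics/crop.png

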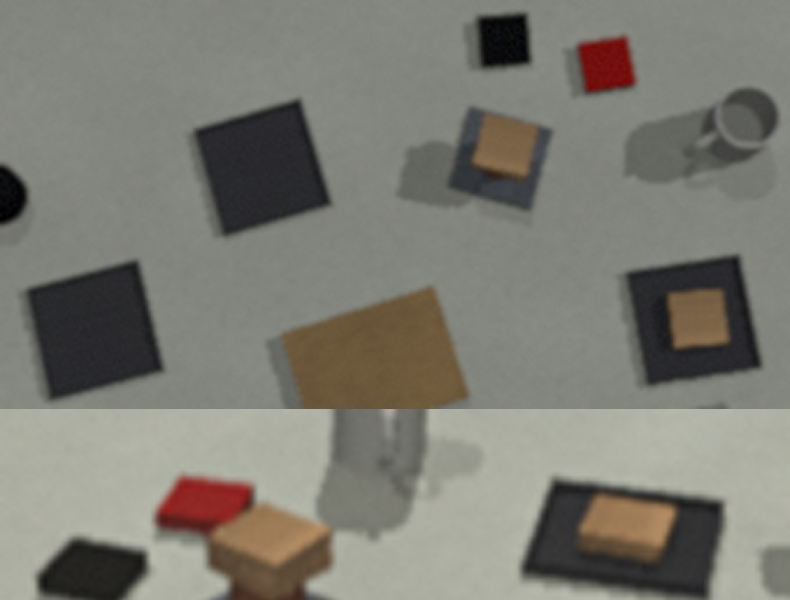

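The crop confirms it: the oak square on top of the stack on the mat is the target, apart from the black and red ones. The measured sizes (60 mm squares, about 129 mm trays) match those given. Next I'll plan the first move.

```bash
cat > plan.py <<'E'
from h import *
import json
def pose():
    s=state(); X=cv2.Rodrigues(np.array(s["tcp_rot"],float))[0][:,0]
    return np.r_[s["position"],np.arctan2(X[1],X[0])],s
def plan(wps,start=None):
    """wps: (x,y,z,a_deg,claw,step_mm) or ('w',n,claw)"""
    p,s=pose(); p=p if start is None else np.array(start,float)
    print("at",p[:3].round(1),np.degrees(p[3]).round(1),"w",round(s["width"],1),"t",s["clock"],"q",s["q"].round(2))
    cmds=[];last=p.copy()
    for w in wps:
        if w[0]=='w': cmds+=[(last.copy(),w[2])]*w[1]; continue
        g=np.r_[w[:3],np.radians(w[3])]; d=g-last
        n=max(1,int(np.ceil(max(np.linalg.norm(d[:3])/w[5],abs(d[3])/.13))))
        cmds+=[(last+d*k/n,w[4]) for k in range(1,n+1)]; last=g
    p0=p.copy()
    for i in range(0,len(cmds),5):
        c=cmds[i:i+5]; a=p0[3]; C,S=np.cos(a),np.sin(a); dp=[];ro=[]
        for t,_ in c:
            e=t-p0; v=np.array([C*e[0]+S*e[1],S*e[0]-C*e[1],-e[2]])
            dp.append((v/1000).round(3).tolist()); ro.append(round(-e[3],2))
        print(json.dumps(dict(claw=[k for _,k in c],dp=dp,roll=ro)))
        v=np.array(dp[-1])*1000
        p0=p0+np.r_[C*v[0]+S*v[1],S*v[0]-C*v[1],-v[2],-ro[-1]]
E
python3 - <<'E'
from plan import *
plan([(618,-153,140,-20.2,1,45),(618,-153,81,-20.2,1,30),('w',2,1)])
E
```

```text
at [ 304.5 -657.5  234.9] 24.9 w 92.8 t 0.1 q [ 1.06  0.6  -0.    1.6   0.    0.94 -0.08]
{"claw": [1, 1, 1, 1, 1], "dp": [[0.035, -0.023, 0.007], [0.071, -0.047, 0.014], [0.106, -0.07, 0.02], [0.142, -0.093, 0.027], [0.177, -0.116, 0.034]], "roll": [0.06, 0.11, 0.17, 0.22, 0.28]}
{"claw": [1, 1, 1, 1, 1], "dp": [[0.028, -0.033, 0.007], [0.055, -0.065, 0.013], [0.083, -0.097, 0.02], [0.111, -0.129, 0.027], [0.138, -0.161, 0.034]], "roll": [0.06, 0.11, 0.17, 0.23, 0.28]}
{"claw": [1, 1, 1, 1, 1], "dp": [[0.018, -0.039, 0.007], [0.036, -0.078, 0.013], [0.053, -0.116, 0.02], [0.071, -0.155, 0.027], [0.071, -0.155, 0.056]], "roll": [0.06, 0.11, 0.17, 0.23, 0.23]}
{"claw": [1, 1, 1], "dp": [[0.0, 0.0, 0.03], [0.0, 0.0, 0.03], [0.0, 0.0, 0.03]], "roll": [-0.0, -0.0, -0.0]}
```

{"api": "servo_tool", "payload": {
  "claw": [1,1,1,1,1],
  "dp": [
    [0.035,-0.023,0.007],
    [0.071,-0.047,0.014],
    [0.106,-0.07,0.02],
    [0.142,-0.093,0.027],
    [0.177,-0.116,0.034]
  ],
  "roll": [0.06,0.11,0.17,0.22,0.28]
}}

```text
clock: 0.6
position: [417.2, -476.5, 201.1]
tcp_rot: [-3.132, -0.238, 0.0]
contact_force: [0.8, 0.3, -0.6]
width: 93.2
grasp_force: 0.0
```

{"api": "servo_tool", "payload": {
  "claw": [1,1,1,1,1],
  "dp": [
    [0.028,-0.033,0.007],
    [0.055,-0.065,0.013],
    [0.083,-0.097,0.02],
    [0.111,-0.129,0.027],
    [0.138,-0.161,0.034]
  ],
  "roll": [0.06,0.11,0.17,0.23,0.28]
}}

```text
clock: 1.1
position: [529.0, -296.3, 167.1]
tcp_rot: [-3.135, 0.202, 0.0]
contact_force: [0.6, -0.2, -0.5]
width: 93.4
grasp_force: 0.0
```

{"api": "servo_tool", "payload": {
  "claw": [1,1,1,1,1],
  "dp": [
    [0.018,-0.039,0.007],
    [0.036,-0.078,0.013],
    [0.053,-0.116,0.02],
    [0.071,-0.155,0.027],
    [0.071,-0.155,0.027]
  ],
  "roll": [0.06,0.11,0.17,0.23,0.23]
}}

```text
clock: 1.6
position: [621.1, -145.3, 138.9]
tcp_rot: [-3.091, 0.544, 0.002]
contact_force: [-0.7, 0.6, -0.2]
width: 93.3
grasp_force: 0.0
```

```bash
python3 - <<'E'
from plan import *
snap("side","s1"); 
plan([(618,-153,110,-20.2,1,30),(618,-153,81,-20.2,1,15),('w',2,1),('w',5,.5)])
E
```

```text
at [ 619.4 -148.9  139.4] -20.1 w 93.1 t 1.65 q [-0.    0.62  0.23  1.9  -0.22  0.65 -1.56]
{"claw": [1, 1, 1, 1, 1], "dp": [[0.0, 0.004, 0.029], [0.0, 0.004, 0.044], [0.0, 0.004, 0.058], [0.0, 0.004, 0.058], [0.0, 0.004, 0.058]], "roll": [0.0, 0.0, 0.0, 0.0, 0.0]}
{"claw": [0.5, 0.5, 0.5, 0.5, 0.5], "dp": [[0.0, 0.0, 0.0], [0.0, 0.0, 0.0], [0.0, 0.0, 0.0], [0.0, 0.0, 0.0], [0.0, 0.0, 0.0]], "roll": [0.0, 0.0, 0.0, 0.0, 0.0]}
```

View pics/s1.png

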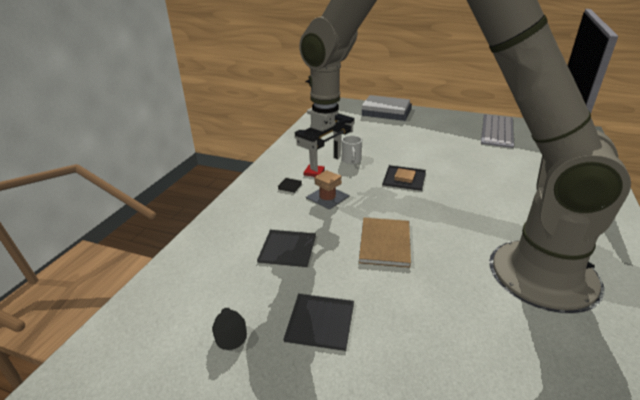

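The side view shows the gripper over the pack, with its fingers at (313,160) and (338,150) on either side of the square at (328,183). I'll descend and grip.

{"api": "servo_tool", "payload": {
  "claw": [1,1,1,1,1],
  "dp": [
    [0,0,0.02],
    [0,0,0.035],
    [0,0,0.05],
    [0,0,0.059],
    [0,0,0.059]
  ],
  "roll": [0,0,0,0,0]
}}

```text
clock: 2.15
position: [617.2, -153.5, 80.1]
tcp_rot: [3.092, -0.558, -0.004]
contact_force: [-0.1, -0.1, -0.3]
width: 93.2
grasp_force: 0.0
```

{"api": "servo_tool", "payload": {
  "claw": [1,1,0.6,0.4,0.4],
  "dp": [
    [0,0,0],
    [0,0,0],
    [0,0,0],
    [0,0,0],
    [0,0,0]
  ],
  "roll": [0,0,0,0,0]
}}

```text
clock: 2.65
position: [618.4, -153.1, 82.0]
tcp_rot: [-3.092, 0.556, -0.001]
contact_force: [-0.1, -0.7, -0.1]
width: 73.6
grasp_force: 0.0
```

{"api": "servo_tool", "payload": {
  "claw": [0.4,0.4,0.4,0.4,0.4],
  "dp": [
    [0,0,0],
    [0,0,0],
    [0,0,0],
    [0,0,0],
    [0,0,0]
  ],
  "roll": [0,0,0,0,0]
}}

```text
clock: 3.15
position: [618.3, -153.1, 81.7]
tcp_rot: [-3.092, 0.557, -0.0]
contact_force: [-1.3, 0.1, 2.5]
width: 59.6
grasp_force: 30.0
```

```bash
python3 - <<'E'
from plan import *
plan([(618,-153,125,-20.2,.4,22),(636,119,125,10.9,.4,42),(636,119.5,50,10.9,.4,30),('w',2,.4)],start=(618,-153,81,np.radians(-20.2)))
E
```

```text
at [ 618. -153.   81.] -20.2 w 59.6 t 3.15 q [ 0.03  0.69  0.19  1.93 -0.24  0.54 -1.54]
{"claw": [0.4, 0.4, 0.4, 0.4, 0.4], "dp": [[0.0, -0.0, -0.022], [0.0, -0.0, -0.044], [-0.011, -0.037, -0.044], [-0.022, -0.075, -0.044], [-0.033, -0.112, -0.044]], "roll": [-0.0, -0.0, -0.08, -0.16, -0.23]}
{"claw": [0.4, 0.4, 0.4, 0.4, 0.4], "dp": [[-0.002, -0.039, -0.0], [-0.004, -0.078, -0.0], [-0.007, -0.117, -0.0], [-0.009, -0.156, -0.0], [-0.009, -0.156, 0.025]], "roll": [-0.08, -0.16, -0.24, -0.31, -0.31]}
{"claw": [0.4, 0.4, 0.4, 0.4], "dp": [[0.0, 0.0, 0.025], [0.0, -0.0, 0.05], [0.0, -0.0, 0.05], [0.0, -0.0, 0.05]], "roll": [-0.0, -0.0, -0.0, -0.0]}
```

{"api": "servo_tool", "payload": {
  "claw": [0.4,0.4,0.4,0.4,0.4],
  "dp": [
    [0,0,-0.022],
    [0,0,-0.044],
    [-0.011,-0.037,-0.044],
    [-0.022,-0.075,-0.044],
    [-0.033,-0.112,-0.044]
  ],
  "roll": [0,0,-0.08,-0.16,-0.23]
}}

```text
clock: 3.65
position: [626.4, -35.4, 125.7]
tcp_rot: [-3.135, 0.194, -0.001]
contact_force: [0.3, -0.3, 0.1]
width: 59.7
grasp_force: 30.0
```

{"api": "servo_tool", "payload": {
  "claw": [0.4,0.4,0.4,0.4,0.4],
  "dp": [
    [-0.002,-0.039,0],
    [-0.004,-0.078,0],
    [-0.007,-0.117,0],
    [-0.009,-0.156,0],
    [-0.009,-0.156,0.025]
  ],
  "roll": [-0.08,-0.16,-0.24,-0.31,-0.31]
}}

```text
clock: 4.15
position: [638.8, 127.3, 102.6]
tcp_rot: [-3.122, -0.304, -0.009]
contact_force: [0.2, 0.8, -0.8]
width: 59.8
grasp_force: 30.0
```

{"api": "servo_tool", "payload": {
  "claw": [0.4,0.4,0.4,0.4,0.4],
  "dp": [
    [0,0,0.025],
    [0,0,0.05],
    [0,0,0.05],
    [0,0,0.05],
    [0,0,0.05]
  ],
  "roll": [0,0,0,0,0]
}}

```text
clock: 4.65
position: [637.7, 119.2, 51.8]
tcp_rot: [-3.128, -0.288, -0.002]
contact_force: [0.7, -0.6, 0.4]
width: 59.7
grasp_force: 30.0
```

```bash
python3 - <<'E'
from plan import *
snap("side","s2");snap("top","t2"); p,s=pose(); print(p[:3].round(1),np.degrees(p[3]),s["width"],s["contact_force"])
from m import *
im=cv2.imread("pics/top0.png")[:,:,::-1].copy()
i1=cv2.imread("pics/s2.png")[150:360,200:420]; i2=cv2.imread("pics/t2.png")[120:300,180:480]
cv2.imwrite("pics/c2.png",np.vstack([cv2.resize(i1,(330,315),interpolation=2),cv2.resize(i2,(450,270),interpolation=2)[:,:330]]))
E
```

```text
[637.8 119.3  52. ] 10.515506463523604 59.237893710269226 [ 0.63740708 -0.40604979 -0.02418057]
```

View pics/c2.png

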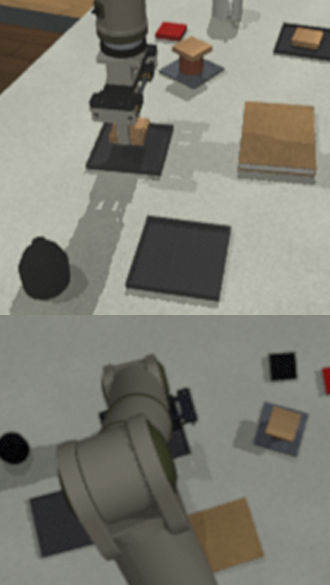

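The side crop shows the square held over tray_b, and the pack still stands with its second square on top. I'll lower and release.

{"api": "servo_tool", "payload": {
  "claw": [0.4,0.4,0.4,0.4,0.4],
  "dp": [
    [-0.001,0,0.01],
    [-0.001,0,0.018],
    [-0.001,0,0.023],
    [-0.001,0,0.027],
    [-0.001,0,0.027]
  ],
  "roll": [0,0,0,0,0]
}}

```text
clock: 5.25
position: [636.0, 119.0, 23.2]
tcp_rot: [3.128, 0.288, -0.001]
contact_force: [0.5, 0.0, 0.0]
width: 59.5
grasp_force: 30.0
```

{"api": "servo_tool", "payload": {
  "claw": [0.4,0.4,0.4],
  "dp": [
    [0,0,0],
    [0,0,0.001],
    [0,0,0.001]
  ],
  "roll": [0,0,0]
}}

```text
clock: 5.55
position: [636.1, 119.0, 23.1]
tcp_rot: [-3.128, -0.288, -0.0]
contact_force: [-1.5, -0.5, 6.3]
width: 59.5
grasp_force: 30.0
```

{"api": "servo_tool", "payload": {
  "claw": [0.68,0.72,0.75,0.75,0.75],
  "dp": [
    [0,0,0],
    [0,0,0],
    [0,0,0],
    [0,0,0],
    [0,0,0]
  ],
  "roll": [0,0,0,0,0]
}}

```text
clock: 6.05
position: [636.0, 119.1, 22.5]
tcp_rot: [3.128, 0.288, -0.0]
contact_force: [0.6, -0.2, -0.2]
width: 69.3
grasp_force: 0.0
```

{"api": "servo_tool", "payload": {
  "claw": [0.75,0.75,1,1,1],
  "dp": [
    [0,0,-0.015],
    [0,0,-0.045],
    [0,0,-0.085],
    [0,0,-0.11],
    [0,0,-0.11]
  ],
  "roll": [0,0,0,0,0]
}}

```text
clock: 6.55
position: [638.2, 119.3, 137.5]
tcp_rot: [-3.127, -0.288, -0.011]
contact_force: [0.9, 0.3, 0.6]
width: 89.2
grasp_force: 0.0
```

```bash
python3 - <<'E'
from m import *
from plan import *
p,s=pose(); print(p[:3].round(1))
im=snap("top","t3"); hs=cv2.cvtColor(im,cv2.COLOR_RGB2HSV)
W=((5,90,100),(25,255,255))
r=rect("top",im,(352,174,388,210),*W,62); print("sq2",*[np.round(v,1) for v in r[:3]])
plan([(618,-153,133,-20.2,1,42),('w',1,1)])
E
```

```text
[638.2 119.3 137.5]
sq2 [ 617.8 -153.7] [58.9 59.3] 66.3
at [637.2 119.3 135.4] 10.5 w 91.0 t 6.6 q [-0.35  0.62  0.11  1.87 -0.11  0.64 -1.55]
{"claw": [1, 1, 1, 1, 1], "dp": [[-0.01, 0.038, 0.0], [-0.02, 0.075, 0.001], [-0.029, 0.113, 0.001], [-0.039, 0.151, 0.001], [-0.049, 0.189, 0.002]], "roll": [0.08, 0.15, 0.23, 0.31, 0.38]}
{"claw": [1, 1, 1], "dp": [[0.005, 0.038, 0.0], [0.01, 0.077, 0.0], [0.01, 0.077, 0.0]], "roll": [0.08, 0.16, 0.16]}
```

{"api": "servo_tool", "payload": {
  "claw": [1,1,1,1,1],
  "dp": [
    [-0.01,0.038,0],
    [-0.02,0.075,0.001],
    [-0.029,0.113,0.001],
    [-0.039,0.151,0.001],
    [-0.049,0.189,0.002]
  ],
  "roll": [0.08,0.16,0.24,0.32,0.4]
}}

```text
clock: 7.1
position: [621.6, -77.1, 129.9]
tcp_rot: [3.123, -0.344, -0.002]
contact_force: [0.9, 0.1, -0.1]
width: 92.8
grasp_force: 0.0
```

{"api": "servo_tool", "payload": {
  "claw": [1,1,1,1,1],
  "dp": [
    [0.005,0.038,0],
    [0.008,0.077,0],
    [0.008,0.077,0.01],
    [0.008,0.077,0.03],
    [0.008,0.077,0.03]
  ],
  "roll": [0.1,0.2,0.2,0.2,0.2]
}}

```text
clock: 7.6
position: [611.9, -151.8, 97.8]
tcp_rot: [-3.074, 0.648, 0.008]
contact_force: [0.0, 0.2, 0.8]
width: 93.1
grasp_force: 0.0
```

{"api": "servo_tool", "payload": {
  "claw": [1,1],
  "dp": [
    [0,0,0],
    [0,0,0]
  ],
  "roll": [0,0]
}}

```text
clock: 7.8
position: [614.0, -152.1, 101.0]
tcp_rot: [-3.074, 0.648, -0.0]
contact_force: [-0.0, 0.0, 0.1]
width: 93.1
grasp_force: 0.0
```

```bash
python3 - <<'E'
from plan import *
plan([(618,-153.7,67.5,-23.7,1,15)])
E
```

```text
at [ 614.  -152.1  101. ] -23.8 w 93.1 t 7.8 q [ 0.01  0.67  0.22  1.93 -0.26  0.57 -1.58]
{"claw": [1, 1, 1], "dp": [[0.001, -0.0, 0.011], [0.003, -0.0, 0.022], [0.004, -0.0, 0.033]], "roll": [-0.0, -0.0, -0.0]}
```

{"api": "servo_tool", "payload": {
  "claw": [1,1,1,1,0.6],
  "dp": [
    [0.001,0,0.011],
    [0.003,0,0.022],
    [0.004,0,0.033],
    [0.004,0,0.033],
    [0.004,0,0.033]
  ],
  "roll": [0,0,0,0,0]
}}

```text
clock: 8.3
position: [617.1, -154.3, 67.0]
tcp_rot: [3.074, -0.649, -0.002]
contact_force: [-0.6, -0.4, -0.0]
width: 88.5
grasp_force: 0.0
```

{"api": "servo_tool", "payload": {
  "claw": [0.5,0.4,0.4,0.4,0.4],
  "dp": [
    [0,0,0],
    [0,0,0],
    [0,0,0],
    [0,0,0],
    [0,0,0]
  ],
  "roll": [0,0,0,0,0]
}}

```text
clock: 8.8
position: [617.5, -154.3, 67.9]
tcp_rot: [-3.074, 0.649, -0.001]
contact_force: [0.0, 0.0, 2.7]
width: 60.0
grasp_force: 30.0
```

{"api": "servo_tool", "payload": {
  "claw": [0.4,0.4,0.4],
  "dp": [
    [0,0,0],
    [0,0,0],
    [0,0,0]
  ],
  "roll": [0,0,0]
}}

```text
clock: 9.1
position: [617.5, -154.3, 67.9]
tcp_rot: [-3.074, 0.649, -0.001]
contact_force: [-0.9, 1.1, 5.4]
width: 59.6
grasp_force: 30.0
```

```bash
python3 - <<'E'
from plan import *
plan([(618,-153,125,-23.7,.4,25),(470,322.5,125,9.1,.4,43),(470,322.5,50,9.1,.4,30),('w',3,.4)])
E
```

```text
at [ 617.5 -154.3   67.9] -23.8 w 59.6 t 9.1 q [ 0.02  0.72  0.2   1.94 -0.27  0.51 -1.57]
{"claw": [0.4, 0.4, 0.4, 0.4, 0.4], "dp": [[-0.0, -0.0, -0.019], [-0.0, -0.001, -0.038], [-0.0, -0.001, -0.057], [-0.027, -0.033, -0.057], [-0.055, -0.064, -0.057]], "roll": [-0.0, -0.0, -0.0, -0.05, -0.1]}
{"claw": [0.4, 0.4, 0.4, 0.4, 0.4], "dp": [[-0.024, -0.034, -0.0], [-0.048, -0.068, -0.0], [-0.072, -0.101, -0.0], [-0.096, -0.135, -0.0], [-0.12, -0.169, -0.0]], "roll": [-0.05, -0.09, -0.14, -0.19, -0.24]}
{"claw": [0.4, 0.4, 0.4, 0.4, 0.4], "dp": [[-0.015, -0.039, -0.0], [-0.031, -0.077, -0.0], [-0.046, -0.116, -0.0], [-0.061, -0.154, -0.0], [-0.076, -0.193, -0.0]], "roll": [-0.04, -0.09, -0.14, -0.19, -0.23]}
{"claw": [0.4, 0.4, 0.4, 0.4, 0.4], "dp": [[-0.001, 0.0, 0.025], [-0.001, 0.0, 0.05], [-0.001, 0.0, 0.075], [-0.001, 0.0, 0.075], [-0.001, 0.0, 0.075]], "roll": [-0.0, -0.0, -0.0, -0.0, -0.0]}
{"claw": [0.4], "dp": [[0.0, 0.0, -0.0]], "roll": [-0.0]}
```

{"api": "servo_tool", "payload": {
  "claw": [0.4,0.4,0.4,0.4,0.4],
  "dp": [
    [0,0,-0.019],
    [0,-0.001,-0.038],
    [0,-0.001,-0.057],
    [-0.027,-0.033,-0.057],
    [-0.055,-0.064,-0.057]
  ],
  "roll": [0,0,0,-0.05,-0.1]
}}

```text
clock: 9.6
position: [593.1, -73.7, 125.0]
tcp_rot: [3.102, -0.496, 0.002]
contact_force: [0.9, 0.8, -0.6]
width: 59.7
grasp_force: 30.0
```

{"api": "servo_tool", "payload": {
  "claw": [0.4,0.4,0.4,0.4,0.4],
  "dp": [
    [-0.024,-0.034,0],
    [-0.048,-0.068,0],
    [-0.072,-0.101,0],
    [-0.096,-0.135,0],
    [-0.12,-0.169,0]
  ],
  "roll": [-0.05,-0.09,-0.14,-0.19,-0.24]
}}

```text
clock: 10.1
position: [530.7, 125.9, 124.4]
tcp_rot: [3.139, -0.117, -0.0]
contact_force: [0.9, 0.7, -1.2]
width: 59.9
grasp_force: 30.0
```

{"api": "servo_tool", "payload": {
  "claw": [0.4,0.4,0.4,0.4,0.4],
  "dp": [
    [-0.015,-0.039,0],
    [-0.031,-0.077,0],
    [-0.046,-0.116,0],
    [-0.061,-0.154,0],
    [-0.076,-0.193,0]
  ],
  "roll": [-0.04,-0.09,-0.14,-0.19,-0.23]
}}

```text
clock: 10.6
position: [469.5, 324.1, 124.4]
tcp_rot: [3.132, 0.244, -0.0]
contact_force: [0.6, -0.5, -0.4]
width: 59.5
grasp_force: 30.0
```

{"api": "servo_tool", "payload": {
  "claw": [0.4,0.4,0.4,0.4,0.4],
  "dp": [
    [-0.001,0,0.02],
    [-0.001,0,0.05],
    [-0.001,0,0.075],
    [-0.001,0,0.075],
    [-0.001,0,0.075]
  ],
  "roll": [0,0,0,0,0]
}}

```text
clock: 11.1
position: [469.3, 322.2, 49.5]
tcp_rot: [3.132, 0.241, -0.002]
contact_force: [0.1, -0.6, -0.4]
width: 59.8
grasp_force: 30.0
```

{"api": "servo_tool", "payload": {
  "claw": [0.4,0.4],
  "dp": [
    [0,0,0],
    [0,0,0]
  ],
  "roll": [0,0]
}}

```text
clock: 11.3
position: [470.0, 322.8, 50.9]
tcp_rot: [-3.131, -0.241, -0.003]
contact_force: [-0.1, -0.0, -0.5]
width: 59.5
grasp_force: 30.0
```

```bash
python3 - <<'E'
from plan import *
plan([(469.8,322.7,24,9.1,.4,8)])
E
```

```text
at [470.  322.8  50.9] 8.8 w 59.5 t 11.3 q [-0.78  0.69  0.12  2.1  -0.21  0.37 -1.91]
{"claw": [0.4, 0.4, 0.4, 0.4], "dp": [[-0.0, 0.0, 0.007], [-0.0, 0.0, 0.013], [-0.0, 0.0, 0.02], [-0.0, 0.0, 0.027]], "roll": [-0.0, -0.0, -0.0, -0.01]}
```

{"api": "servo_tool", "payload": {
  "claw": [0.4,0.4,0.4,0.4,0.4],
  "dp": [
    [0,0,0.009],
    [0,0,0.017],
    [0,0,0.023],
    [0,0,0.026],
    [0,0,0.026]
  ],
  "roll": [0,0,0,0,0]
}}

```text
clock: 11.8
position: [469.2, 322.3, 23.4]
tcp_rot: [3.132, 0.241, -0.001]
contact_force: [-1.3, -0.4, 3.1]
width: 60.0
grasp_force: 30.0
```

{"api": "servo_tool", "payload": {
  "claw": [0.4,0.4,0.4],
  "dp": [
    [0,0,0.001],
    [0,0,0.001],
    [0,0,0.001]
  ],
  "roll": [0,0,0]
}}

```text
clock: 12.1
position: [469.1, 322.3, 23.3]
tcp_rot: [-3.132, -0.241, 0.001]
contact_force: [-2.9, -1.2, 15.7]
width: 59.4
grasp_force: 30.0
```

{"api": "servo_tool", "payload": {
  "claw": [0.68,0.72,0.75,0.75,0.75],
  "dp": [
    [0,0,-0.001],
    [0,0,-0.001],
    [0,0,-0.001],
    [0,0,-0.001],
    [0,0,-0.001]
  ],
  "roll": [0,0,0,0,0]
}}

```text
clock: 12.6
position: [469.3, 322.5, 23.4]
tcp_rot: [3.132, 0.241, -0.0]
contact_force: [0.8, -0.4, 0.5]
width: 69.8
grasp_force: 0.0
```

{"api": "servo_tool", "payload": {
  "claw": [0.75,0.75,1,1,1],
  "dp": [
    [0,0,-0.015],
    [0,0,-0.045],
    [0,0,-0.085],
    [0,0.02,-0.11],
    [0,0.06,-0.11]
  ],
  "roll": [0,0,0,0,0]
}}

```text
clock: 13.1
position: [479.8, 266.5, 137.8]
tcp_rot: [-3.127, -0.249, -0.009]
contact_force: [0.4, -0.7, -0.7]
width: 89.1
grasp_force: 0.0
```

```bash
python3 - <<'E'
from m import *
from plan import *
im=snap("top","t4"); hs=cv2.cvtColor(im,cv2.COLOR_RGB2HSV)
print("disc px",hs[190:200,369].tolist())
W=((0,90,50),(25,255,255))
try:
    r=rect("top",im,(348,174,392,216),*W,48); print("disc",*[np.round(v,1) for v in r[:3]],r[3].min(0),r[3].max(0)); print(cv2.minEnclosingCircle(r[4]), cv2.fitEllipse(r[4]))
except Exception as e: print(e)
si=snap("side","s4")
i1=cv2.cvtColor(si[140:360,250:440],cv2.COLOR_RGB2BGR); i2=cv2.cvtColor(im[130:290,180:470],cv2.COLOR_RGB2BGR)
cv2.imwrite("pics/c4.png",np.hstack([cv2.resize(i1,(304,352),interpolation=2),cv2.resize(i2,(480,265),interpolation=2,).__getitem__(slice(None)) if 0 else cv2.copyMakeBorder(cv2.resize(i2,(480,265),interpolation=2),0,87,0,0,0)]))
E
```

```text
disc px [[10, 165, 102], [10, 165, 102], [10, 172, 101], [9, 162, 101], [10, 169, 101], [10, 169, 101], [10, 173, 100], [10, 169, 101], [10, 167, 101], [10, 172, 95]]
disc [ 618.8 -153.6] [53.6 55.6] 79.9 [359.25       184.41666667] [376.25       201.58333333]
((619.35595703125, -151.6339111328125), 29.690345764160156) ((618.265625, -153.30770874023438), (51.49253845214844, 57.86844253540039), 46.17770004272461)
```

View pics/c4.png

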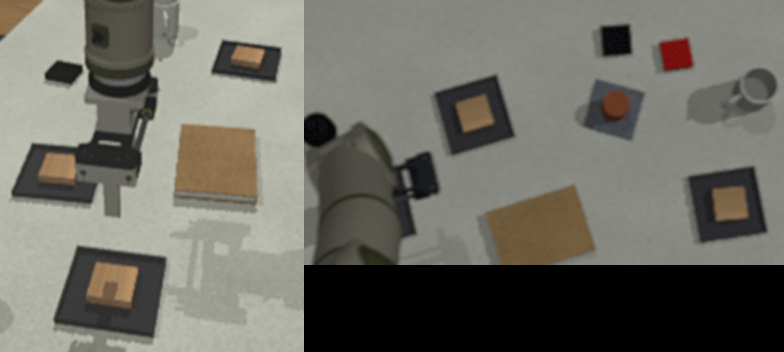

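All three trays now have squares, each about central, and the first disc is exposed on the pack. I'll deal the discs to a, b, c in turn with the wrist angle kept constant.

```bash
python3 - <<'E'
from m import *
from plan import *
im=cv2.imread("pics/t4.png")[:,:,::-1].copy(); W=((5,90,100),(25,255,255))
for nm,box in [("sq3",(420,238,456,270)),("sqb",(266,182,302,214))]:
    r=rect("top",im,box,*W,18); print(nm,*[np.round(v,1) for v in r[:3]])
plan([(618.5,-153.5,110,9,1,44),(618.5,-153.5,85,9,1,25),('w',2,1)])
E
```

```text
sq3 [ 411.7 -350.5] [60.3 60.4] 89.4
sqb [637.1 117.5] [59.9 61.1] 11.1
at [479.6 258.3 135.8] 8.5 w 92.1 t 13.2 q [-0.71  0.53  0.16  2.11 -0.17  0.51 -1.85]
{"claw": [1, 1, 1, 1, 1], "dp": [[0.008, 0.043, 0.003], [0.015, 0.086, 0.005], [0.023, 0.128, 0.008], [0.031, 0.171, 0.01], [0.038, 0.214, 0.013]], "roll": [-0.0, -0.0, -0.0, -0.0, -0.0]}
{"claw": [1, 1, 1, 1, 1], "dp": [[0.008, 0.043, 0.002], [0.016, 0.085, 0.005], [0.023, 0.128, 0.008], [0.031, 0.171, 0.01], [0.039, 0.214, 0.013]], "roll": [-0.01, -0.01, -0.01, -0.01, -0.01]}
{"claw": [1, 1, 1], "dp": [[-0.0, -0.0, 0.025], [-0.0, -0.0, 0.025], [-0.0, -0.0, 0.025]], "roll": [0.0, 0.0, 0.0]}
```

{"api": "servo_tool", "payload": {
  "claw": [1,1,1,1,1],
  "dp": [
    [0.008,0.043,0.003],
    [0.015,0.086,0.005],
    [0.023,0.128,0.008],
    [0.031,0.171,0.01],
    [0.038,0.214,0.013]
  ],
  "roll": [0,0,0,0,0]
}}

```text
clock: 13.7
position: [549.4, 56.3, 121.3]
tcp_rot: [-3.132, -0.242, -0.001]
contact_force: [0.5, 0.5, 0.6]
width: 93.1
grasp_force: 0.0
```

{"api": "servo_tool", "payload": {
  "claw": [1,1,1,1,1],
  "dp": [
    [0.008,0.043,0.002],
    [0.016,0.085,0.005],
    [0.023,0.128,0.008],
    [0.031,0.171,0.01],
    [0.039,0.214,0.013]
  ],
  "roll": [0,0,0,0,0]
}}

```text
clock: 14.2
position: [620.7, -149.5, 108.3]
tcp_rot: [-3.132, -0.241, -0.0]
contact_force: [0.4, -0.5, 0.2]
width: 92.8
grasp_force: 0.0
```

{"api": "servo_tool", "payload": {
  "claw": [1,1,1,1],
  "dp": [
    [0,0,0],
    [0,0,0.025],
    [0,0,0.025],
    [0,0,0.025]
  ],
  "roll": [0,0,0,0]
}}

```text
clock: 14.6
position: [619.9, -147.2, 82.8]
tcp_rot: [-3.132, -0.242, 0.002]
contact_force: [0.4, 0.1, -0.2]
width: 92.8
grasp_force: 0.0
```

```bash
python3 - <<'E'
from plan import *
plan([(618.5,-153.5,53.5,8.5,1,15)])
E
```

```text
at [ 619.9 -147.2   82.8] 8.8 w 92.8 t 14.6 q [ 0.1   0.69  0.07  1.92 -0.08  0.54 -1.19]
{"claw": [1, 1, 1], "dp": [[-0.001, 0.002, 0.01], [-0.002, 0.004, 0.02], [-0.002, 0.006, 0.029]], "roll": [0.0, 0.0, 0.01]}
```

{"api": "servo_tool", "payload": {
  "claw": [1,1,1,1,0.6],
  "dp": [
    [-0.001,0.003,0.01],
    [-0.002,0.006,0.02],
    [-0.002,0.006,0.029],
    [-0.002,0.006,0.029],
    [-0.002,0.006,0.029]
  ],
  "roll": [0,0,0,0,0]
}}

```text
clock: 15.1
position: [619.0, -154.1, 53.2]
tcp_rot: [-3.132, -0.241, 0.001]
contact_force: [0.8, -0.7, 0.0]
width: 88.5
grasp_force: 0.0
```

{"api": "servo_tool", "payload": {
  "claw": [0.5,0.4,0.4,0.4,0.4],
  "dp": [
    [0,0,0],
    [0,0,0],
    [0,0,0],
    [0,0,0],
    [0,0,0]
  ],
  "roll": [0,0,0,0,0]
}}

```text
clock: 15.6
position: [619.3, -154.2, 53.8]
tcp_rot: [3.132, 0.241, 0.0]
contact_force: [-0.0, 0.7, 1.9]
width: 51.2
grasp_force: 30.0
```

{"api": "servo_tool", "payload": {
  "claw": [0.4,0.4,0.4],
  "dp": [
    [0,0,0],
    [0,0,0],
    [0,0,0]
  ],
  "roll": [0,0,0]
}}

```text
clock: 15.9
position: [619.3, -154.2, 53.8]
tcp_rot: [3.132, 0.241, 0.0]
contact_force: [-0.3, 0.5, 2.4]
width: 51.3
grasp_force: 30.0
```

```bash
python3 - <<'E'
from plan import *
plan([(618.5,-153.5,125,8.8,.4,24),(411,-349.5,125,8.8,.4,43),(411,-349.5,60,8.8,.4,30),('w',2,.4)])
E
```

```text
at [ 619.3 -154.2   53.8] 8.8 w 51.3 t 15.9 q [ 0.12  0.73  0.06  1.93 -0.08  0.48 -1.18]
{"claw": [0.4, 0.4, 0.4, 0.4, 0.4], "dp": [[-0.0, -0.0, -0.024], [-0.0, -0.001, -0.047], [-0.001, -0.001, -0.071], [-0.034, 0.022, -0.071], [-0.068, 0.045, -0.071]], "roll": [0.0, 0.0, 0.0, 0.0, 0.0]}
{"claw": [0.4, 0.4, 0.4, 0.4, 0.4], "dp": [[-0.033, 0.024, -0.0], [-0.067, 0.047, -0.0], [-0.101, 0.07, -0.0], [-0.134, 0.093, -0.0], [-0.168, 0.116, -0.0]], "roll": [0.0, 0.0, 0.0, 0.0, 0.0]}
{"claw": [0.4, 0.4, 0.4, 0.4, 0.4], "dp": [[0.0, 0.0, 0.021], [0.0, 0.0, 0.043], [0.0, 0.0, 0.065], [0.0, 0.0, 0.065], [0.0, 0.0, 0.065]], "roll": [0.0, 0.0, 0.0, 0.0, 0.0]}
```

{"api": "servo_tool", "payload": {
  "claw": [0.4,0.4,0.4,0.4,0.4],
  "dp": [
    [0,0,-0.024],
    [0,-0.001,-0.047],
    [-0.001,-0.001,-0.071],
    [-0.034,0.022,-0.071],
    [-0.068,0.045,-0.071]
  ],
  "roll": [0,0,0,0,0]
}}

```text
clock: 16.4
position: [559.3, -208.6, 125.2]
tcp_rot: [3.132, 0.246, 0.003]
contact_force: [-0.5, -1.2, -1.3]
width: 51.1
grasp_force: 30.0
```

{"api": "servo_tool", "payload": {
  "claw": [0.4,0.4,0.4,0.4,0.4],
  "dp": [
    [-0.033,0.024,0],
    [-0.067,0.047,0],
    [-0.101,0.07,0],
    [-0.134,0.093,0],
    [-0.168,0.116,0]
  ],
  "roll": [0,0,0,0,0]
}}

```text
clock: 16.9
position: [409.4, -350.3, 124.6]
tcp_rot: [3.132, 0.242, 0.0]
contact_force: [-0.3, -0.6, -0.8]
width: 51.1
grasp_force: 30.0
```

{"api": "servo_tool", "payload": {
  "claw": [0.4,0.4,0.4,0.4,0.4],
  "dp": [
    [0,0,0.021],
    [0,0,0.043],
    [0,0,0.065],
    [0,0,0.065],
    [0,0,0.065]
  ],
  "roll": [0,0,0,0,0]
}}

```text
clock: 17.4
position: [410.4, -349.2, 59.6]
tcp_rot: [-3.132, -0.241, 0.001]
contact_force: [-0.0, -0.5, -0.0]
width: 50.9
grasp_force: 30.0
```

{"api": "servo_tool", "payload": {
  "claw": [0.4,0.4],
  "dp": [
    [0,0,0],
    [0,0,0]
  ],
  "roll": [0,0]
}}

```text
clock: 17.6
position: [411.1, -349.7, 60.6]
tcp_rot: [3.131, 0.241, 0.002]
contact_force: [-0.4, 0.3, -0.6]
width: 51.6
grasp_force: 30.0
```

```bash
python3 - <<'E'
from plan import *
from m import *
im=snap("top","t5")
r=rect("top",im,(348,174,392,216),(0,90,50),(25,255,255),34); print("disc2",*[np.round(v,1) for v in r[:3]])
plan([(411,-349.5,39,8.8,.4,8)])
E
```

```text
disc2 [ 618.3 -152.1] [51.8 53.5] 84.0
at [ 411.1 -349.6   60.6] 8.8 w 51.0 t 17.65 q [ 0.59  0.65  0.01  2.16 -0.03  0.34 -0.79]
{"claw": [0.4, 0.4, 0.4], "dp": [[-0.0, -0.0, 0.007], [-0.0, -0.0, 0.014], [-0.0, -0.0, 0.022]], "roll": [0.0, 0.0, 0.0]}
```

{"api": "servo_tool", "payload": {
  "claw": [0.4,0.4,0.4,0.4,0.4],
  "dp": [
    [0,0,0.009],
    [0,0,0.016],
    [0,0,0.02],
    [0,0,0.022],
    [0,0,0.022]
  ],
  "roll": [0,0,0,0,0]
}}

```text
clock: 18.15
position: [410.3, -349.1, 37.7]
tcp_rot: [-3.132, -0.241, 0.001]
contact_force: [-0.8, 1.7, 6.9]
width: 51.3
grasp_force: 30.0
```

{"api": "servo_tool", "payload": {
  "claw": [0.4,0.4,0.4],
  "dp": [
    [0,0,0.001],
    [0,0,0.001],
    [0,0,0.001]
  ],
  "roll": [0,0,0]
}}

```text
clock: 18.45
position: [410.3, -349.1, 37.6]
tcp_rot: [-3.132, -0.241, 0.0]
contact_force: [-2.6, 3.3, 20.6]
width: 51.6
grasp_force: 30.0
```

{"api": "servo_tool", "payload": {
  "claw": [0.4,0.6,0.7,0.75,0.75],
  "dp": [
    [0,0,-0.001],
    [0,0,-0.001],
    [0,0,-0.001],
    [0,0,-0.001],
    [0,0,-0.001]
  ],
  "roll": [0,0,0,0,0]
}}

```text
clock: 18.95
position: [410.6, -349.4, 37.4]
tcp_rot: [-3.132, -0.241, 0.0]
contact_force: [0.3, 0.3, 0.5]
width: 69.3
grasp_force: 0.0
```

{"api": "servo_tool", "payload": {
  "claw": [0.8,0.9,1,1,1],
  "dp": [
    [0,0,-0.012],
    [0,0,-0.04],
    [0,0,-0.07],
    [0,0,-0.07],
    [0,0,-0.07]
  ],
  "roll": [0,0,0,0,0]
}}

```text
clock: 19.45
position: [411.0, -349.7, 108.8]
tcp_rot: [3.131, 0.241, 0.003]
contact_force: [0.2, 0.0, 0.3]
width: 92.9
grasp_force: 0.0
```

```bash
python3 - <<'E'
from plan import *
plan([(618.3,-153,110,8.8,1,43),(618.3,-153,70,8.8,1,25),('w',2,1)])
E
```

```text
at [ 411.  -349.7  108.8] 8.8 w 92.9 t 19.45 q [ 0.59  0.56  0.02  2.13 -0.03  0.44 -0.79]
{"claw": [1, 1, 1, 1, 1], "dp": [[0.034, -0.023, -0.0], [0.067, -0.046, -0.0], [0.101, -0.07, -0.001], [0.134, -0.093, -0.001], [0.168, -0.116, -0.001]], "roll": [0.0, 0.0, 0.0, 0.0, 0.0]}
{"claw": [1, 1, 1, 1, 1], "dp": [[0.033, -0.023, -0.0], [0.067, -0.047, -0.0], [0.067, -0.047, 0.02], [0.067, -0.047, 0.04], [0.067, -0.047, 0.04]], "roll": [0.0, 0.0, 0.0, 0.0, 0.0]}
{"claw": [1], "dp": [[0.0, 0.0, -0.0]], "roll": [0.0]}
```

{"api": "servo_tool", "payload": {
  "claw": [1,1,1,1,1],
  "dp": [
    [0.034,-0.023,0],
    [0.067,-0.046,0],
    [0.101,-0.07,-0.001],
    [0.134,-0.093,-0.001],
    [0.168,-0.116,-0.001]
  ],
  "roll": [0,0,0,0,0]
}}

```text
clock: 19.95
position: [559.3, -207.5, 107.6]
tcp_rot: [-3.132, -0.241, 0.003]
contact_force: [-0.1, -0.0, -0.1]
width: 92.8
grasp_force: 0.0
```

{"api": "servo_tool", "payload": {
  "claw": [1,1,1,1,1],
  "dp": [
    [0.033,-0.023,0],
    [0.067,-0.047,0],
    [0.067,-0.047,0],
    [0.067,-0.047,0.02],
    [0.067,-0.047,0.04]
  ],
  "roll": [0,0,0,0,0]
}}

```text
clock: 20.45
position: [617.6, -152.1, 67.6]
tcp_rot: [3.132, 0.243, -0.001]
contact_force: [0.2, -0.4, -0.5]
width: 92.7
grasp_force: 0.0
```

{"api": "servo_tool", "payload": {
  "claw": [1,1],
  "dp": [
    [0,0,0],
    [0,0,0]
  ],
  "roll": [0,0]
}}

```text
clock: 20.65
position: [617.1, -152.5, 68.0]
tcp_rot: [-3.132, -0.241, 0.003]
contact_force: [0.6, 0.1, 0.6]
width: 93.1
grasp_force: 0.0
```

```bash
python3 - <<'E'
from plan import *
plan([(618.3,-153,39.5,8.8,1,15)])
E
```

```text
at [ 617.1 -152.5   68. ] 8.8 w 93.1 t 20.65 q [ 0.11  0.71  0.07  1.93 -0.1   0.51 -1.17]
{"claw": [1, 1], "dp": [[0.001, 0.0, 0.014], [0.001, 0.001, 0.028]], "roll": [-0.0, -0.0]}
```

{"api": "servo_tool", "payload": {
  "claw": [1,1,1,1,0.6],
  "dp": [
    [0.001,0,0.014],
    [0.001,0,0.023],
    [0.001,0,0.028],
    [0.001,0,0.028],
    [0.001,0,0.028]
  ],
  "roll": [0,0,0,0,0]
}}

```text
clock: 21.15
position: [618.9, -152.2, 40.5]
tcp_rot: [-3.132, -0.241, 0.0]
contact_force: [0.1, 0.3, 0.5]
width: 88.7
grasp_force: 0.0
```

{"api": "servo_tool", "payload": {
  "claw": [0.5,0.4,0.4,0.4,0.4],
  "dp": [
    [0,0,0],
    [0,0,0],
    [0,0,0],
    [0,0,0],
    [0,0,0]
  ],
  "roll": [0,0,0,0,0]
}}

```text
clock: 21.65
position: [618.9, -152.2, 40.7]
tcp_rot: [3.132, 0.241, 0.0]
contact_force: [0.0, 0.1, 0.8]
width: 50.9
grasp_force: 30.0
```

{"api": "servo_tool", "payload": {
  "claw": [0.4,0.4,0.4],
  "dp": [
    [0,0,0],
    [0,0,0],
    [0,0,0]
  ],
  "roll": [0,0,0]
}}

```text
clock: 21.95
position: [618.9, -152.2, 40.7]
tcp_rot: [3.132, 0.241, 0.0]
contact_force: [0.1, -0.2, 1.8]
width: 51.5
grasp_force: 30.0
```

```bash
python3 - <<'E'
from plan import *
plan([(618.5,-153,110,8.8,.4,24),(636,119,110,8.8,.4,43),(636,119,60,8.8,.4,25),('w',3,.4)])
E
```

```text
at [ 618.9 -152.2   40.7] 8.8 w 51.5 t 21.95 q [ 0.11  0.75  0.07  1.94 -0.1   0.46 -1.17]
{"claw": [0.4, 0.4, 0.4, 0.4, 0.4], "dp": [[-0.0, 0.0, -0.023], [-0.0, 0.0, -0.046], [-0.001, 0.001, -0.069], [0.008, -0.037, -0.069], [0.016, -0.075, -0.069]], "roll": [0.0, 0.0, 0.0, 0.0, 0.0]}
{"claw": [0.4, 0.4, 0.4, 0.4, 0.4], "dp": [[0.009, -0.038, -0.0], [0.017, -0.076, -0.0], [0.026, -0.114, -0.0], [0.034, -0.152, -0.0], [0.042, -0.19, -0.0]], "roll": [0.0, 0.0, 0.0, 0.0, 0.0]}
{"claw": [0.4, 0.4, 0.4, 0.4, 0.4], "dp": [[0.0, -0.0, 0.025], [0.0, -0.0, 0.05], [0.0, -0.0, 0.05], [0.0, -0.0, 0.05], [0.0, -0.0, 0.05]], "roll": [0.0, 0.0, 0.0, 0.0, 0.0]}
```

{"api": "servo_tool", "payload": {
  "claw": [0.4,0.4,0.4,0.4,0.4],
  "dp": [
    [0,0,-0.023],
    [0,0,-0.046],
    [-0.001,0.001,-0.069],
    [0.008,-0.037,-0.069],
    [0.016,-0.075,-0.069]
  ],
  "roll": [0,0,0,0,0]
}}

```text
clock: 22.45
position: [623.6, -76.3, 110.5]
tcp_rot: [3.132, 0.236, 0.003]
contact_force: [0.6, 1.3, 0.1]
width: 51.2
grasp_force: 30.0
```

{"api": "servo_tool", "payload": {
  "claw": [0.4,0.4,0.4,0.4,0.4],
  "dp": [
    [0.009,-0.038,0],
    [0.017,-0.076,0],
    [0.026,-0.114,0],
    [0.034,-0.152,0],
    [0.042,-0.19,0]
  ],
  "roll": [0,0,0,0,0]
}}

```text
clock: 22.95
position: [635.4, 120.2, 109.4]
tcp_rot: [3.132, 0.241, -0.0]
contact_force: [-0.1, -0.2, -1.3]
width: 51.3
grasp_force: 30.0
```

{"api": "servo_tool", "payload": {
  "claw": [0.4,0.4,0.4,0.4,0.4],
  "dp": [
    [0,0,0.01],
    [0,0,0.03],
    [0,0,0.05],
    [0,0,0.05],
    [0,0,0.05]
  ],
  "roll": [0,0,0,0,0]
}}

```text
clock: 23.45
position: [635.4, 118.1, 59.4]
tcp_rot: [3.132, 0.241, -0.002]
contact_force: [0.6, -0.5, -0.4]
width: 51.5
grasp_force: 30.0
```

{"api": "servo_tool", "payload": {
  "claw": [0.4,0.4],
  "dp": [
    [0,0,0],
    [0,0,0]
  ],
  "roll": [0,0]
}}

```text
clock: 23.65
position: [636.1, 118.4, 60.6]
tcp_rot: [-3.132, -0.241, -0.002]
contact_force: [0.4, -0.4, 0.3]
width: 51.2
grasp_force: 30.0
```

```bash
python3 - <<'E'
from plan import *
from m import *
im=snap("top","t6")
r=rect("top",im,(348,174,392,216),(0,90,50),(25,255,255),20); print("disc3",*[np.round(v,1) for v in r[:3]])
r=rect("top",im,(415,232,460,276),(0,145,50),(13,255,255),32); print("disc1",*[np.round(v,1) for v in r[:3]])
plan([(636,119,39.5,8.8,.4,8)])
E
```

```text
disc3 [ 619.3 -152.1] [51.  51.7] 84.0
disc1 [ 411.7 -347.5] [50.4 48. ] 84.1
at [636.1 118.5  60.5] 8.8 w 51.3 t 23.7 q [-0.35  0.73  0.11  1.91 -0.15  0.51 -1.54]
{"claw": [0.4, 0.4, 0.4], "dp": [[-0.0, -0.0, 0.007], [-0.0, -0.0, 0.014], [-0.0, -0.0, 0.021]], "roll": [0.0, 0.0, 0.0]}
```

{"api": "servo_tool", "payload": {
  "claw": [0.4,0.4,0.4,0.4,0.4],
  "dp": [
    [0,0,0.009],
    [0,0,0.015],
    [0,0,0.019],
    [0,0,0.021],
    [0,0,0.021]
  ],
  "roll": [0,0,0,0,0]
}}

```text
clock: 24.2
position: [635.1, 118.5, 38.7]
tcp_rot: [-3.132, -0.241, 0.002]
contact_force: [-3.6, 0.3, 5.3]
width: 51.1
grasp_force: 30.0
```

{"api": "servo_tool", "payload": {
  "claw": [0.4,0.4,0.4],
  "dp": [
    [0,0,0.001],
    [0,0,0.001],
    [0,0,0.001]
  ],
  "roll": [0,0,0]
}}

```text
clock: 24.5
position: [635.2, 118.5, 38.7]
tcp_rot: [-3.132, -0.241, 0.001]
contact_force: [-4.3, -0.1, 15.1]
width: 51.3
grasp_force: 30.0
```

{"api": "servo_tool", "payload": {
  "claw": [0.4,0.6,0.7,0.75,0.75],
  "dp": [
    [0,0,-0.001],
    [0,0,-0.001],
    [0,0,-0.001],
    [0,0,-0.001],
    [0,0,-0.001]
  ],
  "roll": [0,0,0,0,0]
}}

```text
clock: 25.0
position: [635.6, 118.6, 38.4]
tcp_rot: [3.132, 0.241, -0.0]
contact_force: [0.5, -0.9, -0.5]
width: 69.4
grasp_force: 0.0
```

{"api": "servo_tool", "payload": {
  "claw": [0.8,0.9,1,1,1],
  "dp": [
    [0,0,-0.012],
    [0,0,-0.04],
    [0,0,-0.07],
    [0,0,-0.07],
    [0,0,-0.07]
  ],
  "roll": [0,0,0,0,0]
}}

```text
clock: 25.5
position: [636.0, 118.7, 109.9]
tcp_rot: [-3.132, -0.241, -0.003]
contact_force: [0.1, 0.2, -0.7]
width: 92.9
grasp_force: 0.0
```

```bash
python3 - <<'E'
from plan import *
plan([(619,-152.3,105,8.8,1,43),('w',1,1),(619,-152.3,55,8.8,1,25),('w',2,1)])
E
```

```text
at [636.  118.7 109.9] 8.8 w 92.9 t 25.5 q [-0.36  0.66  0.13  1.89 -0.14  0.6  -1.55]
{"claw": [1, 1, 1, 1, 1], "dp": [[-0.008, 0.038, 0.001], [-0.017, 0.076, 0.001], [-0.025, 0.114, 0.002], [-0.033, 0.152, 0.003], [-0.042, 0.189, 0.003]], "roll": [0.0, 0.0, 0.0, 0.0, 0.0]}
{"claw": [1, 1, 1, 1, 1], "dp": [[-0.008, 0.038, 0.001], [-0.016, 0.076, 0.002], [-0.016, 0.076, 0.002], [-0.016, 0.076, 0.027], [-0.016, 0.076, 0.052]], "roll": [0.0, 0.0, 0.0, 0.0, 0.0]}
{"claw": [1, 1], "dp": [[-0.0, 0.0, -0.0], [-0.0, 0.0, -0.0]], "roll": [0.0, 0.0]}
```

{"api": "servo_tool", "payload": {
  "claw": [1,1,1,1,1],
  "dp": [
    [-0.008,0.038,0.001],
    [-0.017,0.076,0.001],
    [-0.025,0.114,0.002],
    [-0.033,0.152,0.003],
    [-0.042,0.189,0.003]
  ],
  "roll": [0,0,0,0,0]
}}

```text
clock: 26.0
position: [622.2, -76.1, 104.5]
tcp_rot: [-3.132, -0.242, 0.003]
contact_force: [0.7, 0.3, -0.8]
width: 92.9
grasp_force: 0.0
```

{"api": "servo_tool", "payload": {
  "claw": [1,1,1,1,1],
  "dp": [
    [-0.008,0.038,0.001],
    [-0.016,0.076,0.002],
    [-0.016,0.076,0.002],
    [-0.016,0.076,0.027],
    [-0.016,0.076,0.052]
  ],
  "roll": [0,0,0,0,0]
}}

```text
clock: 26.5
position: [618.9, -152.0, 52.9]
tcp_rot: [-3.132, -0.241, -0.001]
contact_force: [0.6, 0.0, 0.4]
width: 93.3
grasp_force: 0.0
```

{"api": "servo_tool", "payload": {
  "claw": [1,1],
  "dp": [
    [0,0,0],
    [0,0,0]
  ],
  "roll": [0,0]
}}

```text
clock: 26.7
position: [618.3, -151.6, 53.0]
tcp_rot: [-3.132, -0.242, 0.003]
contact_force: [0.0, -0.6, -0.7]
width: 93.0
grasp_force: 0.0
```

```bash
python3 - <<'E'
from plan import *
plan([(619,-152.3,26.5,8.8,1,12)])
E
```

```text
at [ 618.3 -151.6   53. ] 8.8 w 93.0 t 26.7 q [ 0.11  0.73  0.07  1.94 -0.1   0.48 -1.17]
{"claw": [1, 1, 1], "dp": [[0.0, 0.0, 0.009], [0.0, 0.001, 0.018], [0.001, 0.001, 0.027]], "roll": [0.0, 0.0, 0.0]}
```

{"api": "servo_tool", "payload": {
  "claw": [1,1,1,1,0.6],
  "dp": [
    [0,0,0.01],
    [0,0,0.019],
    [0,0,0.024],
    [0,0,0.026],
    [0,0,0.026]
  ],
  "roll": [0,0,0,0,0]
}}

```text
clock: 27.2
position: [618.7, -152.2, 27.3]
tcp_rot: [-3.132, -0.241, 0.001]
contact_force: [-0.5, -0.1, -0.0]
width: 88.8
grasp_force: 0.0
```

{"api": "servo_tool", "payload": {
  "claw": [0.5,0.4,0.4,0.4,0.4],
  "dp": [
    [0,0,0],
    [0,0,0],
    [0,0,0],
    [0,0,0],
    [0,0,0]
  ],
  "roll": [0,0,0,0,0]
}}

```text
clock: 27.7
position: [619.0, -152.2, 27.7]
tcp_rot: [3.132, 0.241, 0.0]
contact_force: [0.1, 0.8, 1.2]
width: 51.4
grasp_force: 30.0
```

{"api": "servo_tool", "payload": {
  "claw": [0.4,0.4,0.4],
  "dp": [
    [0,0,0],
    [0,0,0],
    [0,0,0]
  ],
  "roll": [0,0,0]
}}

```text
clock: 28.0
position: [618.9, -152.2, 27.7]
tcp_rot: [3.132, 0.241, 0.0]
contact_force: [-0.1, 0.6, 2.3]
width: 50.9
grasp_force: 30.0
```

```bash
python3 - <<'E'
from plan import *
plan([(619,-152,110,8.8,.4,24),(469.5,322.3,110,8.8,.4,43),('w',1,.4),(469.5,322.3,60,8.8,.4,25),('w',3,.4)])
E
```

```text
at [ 618.9 -152.2   27.7] 8.8 w 50.9 t 28.0 q [ 0.11  0.77  0.06  1.94 -0.1   0.44 -1.17]
{"claw": [0.4, 0.4, 0.4, 0.4, 0.4], "dp": [[0.0, -0.0, -0.021], [0.0, -0.0, -0.041], [0.0, -0.0, -0.062], [0.0, -0.0, -0.082], [-0.006, -0.041, -0.082]], "roll": [0.0, 0.0, 0.0, 0.0, 0.0]}
{"claw": [0.4, 0.4, 0.4, 0.4, 0.4], "dp": [[-0.006, -0.041, -0.0], [-0.013, -0.082, -0.0], [-0.019, -0.123, -0.0], [-0.025, -0.164, -0.0], [-0.031, -0.205, -0.0]], "roll": [0.0, 0.0, 0.0, 0.0, 0.0]}
{"claw": [0.4, 0.4, 0.4, 0.4, 0.4], "dp": [[-0.007, -0.041, -0.0], [-0.013, -0.082, -0.0], [-0.019, -0.123, -0.0], [-0.025, -0.164, -0.0], [-0.032, -0.205, -0.0]], "roll": [0.0, 0.0, 0.0, 0.0, 0.0]}
{"claw": [0.4, 0.4, 0.4, 0.4, 0.4], "dp": [[-0.006, -0.041, -0.0], [-0.006, -0.041, -0.0], [-0.006, -0.041, 0.025], [-0.006, -0.041, 0.05], [-0.006, -0.041, 0.05]], "roll": [0.0, 0.0, 0.0, 0.0, 0.0]}
{"claw": [0.4, 0.4], "dp": [[0.0, 0.0, -0.0], [0.0, 0.0, -0.0]], "roll": [0.0, 0.0]}
```

{"api": "servo_tool", "payload": {
  "claw": [0.4,0.4,0.4,0.4,0.4],
  "dp": [
    [0,0,-0.021],
    [0,0,-0.041],
    [0,0,-0.062],
    [0,0,-0.082],
    [-0.006,-0.041,-0.082]
  ],
  "roll": [0,0,0,0,0]
}}

```text
clock: 28.5
position: [609.0, -118.3, 112.3]
tcp_rot: [3.129, 0.229, 0.009]
contact_force: [0.2, 1.9, -0.7]
width: 51.2
grasp_force: 30.0
```

{"api": "servo_tool", "payload": {
  "claw": [0.4,0.4,0.4,0.4,0.4],
  "dp": [
    [-0.006,-0.041,0],
    [-0.013,-0.082,0],
    [-0.019,-0.123,0],
    [-0.025,-0.164,0],
    [-0.031,-0.205,0]
  ],
  "roll": [0,0,0,0,0]
}}

```text
clock: 29.0
position: [543.9, 86.7, 109.5]
tcp_rot: [-3.132, -0.241, 0.0]
contact_force: [0.8, -0.1, -0.4]
width: 51.0
grasp_force: 30.0
```

{"api": "servo_tool", "payload": {
  "claw": [0.4,0.4,0.4,0.4,0.4],
  "dp": [
    [-0.007,-0.041,0],
    [-0.013,-0.082,0],
    [-0.019,-0.123,0],
    [-0.025,-0.164,0],
    [-0.032,-0.205,0]
  ],
  "roll": [0,0,0,0,0]
}}

```text
clock: 29.5
position: [480.9, 284.5, 109.6]
tcp_rot: [3.132, 0.241, 0.0]
contact_force: [1.6, 1.2, -0.4]
width: 51.1
grasp_force: 30.0
```

{"api": "servo_tool", "payload": {
  "claw": [0.4,0.4,0.4,0.4,0.4],
  "dp": [
    [-0.006,-0.041,0],
    [-0.006,-0.041,0],
    [-0.006,-0.041,0.02],
    [-0.006,-0.041,0.05],
    [-0.006,-0.041,0.05]
  ],
  "roll": [0,0,0,0,0]
}}

```text
clock: 30.0
position: [467.9, 321.1, 57.0]
tcp_rot: [3.129, 0.241, -0.006]
contact_force: [-0.2, 0.2, -0.5]
width: 51.0
grasp_force: 30.0
```

{"api": "servo_tool", "payload": {
  "claw": [0.4,0.4],
  "dp": [
    [0,0,0],
    [0,0,0]
  ],
  "roll": [0,0]
}}

```text
clock: 30.2
position: [470.0, 322.3, 60.6]
tcp_rot: [-3.132, -0.24, -0.001]
contact_force: [0.7, 0.3, -0.3]
width: 51.1
grasp_force: 30.0
```

```bash
python3 - <<'E'
from plan import *
plan([(469.3,322.3,40,8.8,.4,8)])
E
```

```text
at [470.  322.3  60.6] 8.8 w 51.1 t 30.2 q [-0.8   0.67  0.14  2.09 -0.24  0.39 -1.88]
{"claw": [0.4, 0.4, 0.4], "dp": [[-0.0, -0.0, 0.007], [-0.0, -0.0, 0.014], [-0.001, -0.0, 0.021]], "roll": [-0.0, -0.0, -0.0]}
```

{"api": "servo_tool", "payload": {
  "claw": [0.4,0.4,0.4,0.4,0.4],
  "dp": [
    [0,0,0.008],
    [0,0,0.014],
    [0,0,0.018],
    [0,0,0.02],
    [0,0,0.02]
  ],
  "roll": [0,0,0,0,0]
}}

```text
clock: 30.7
position: [469.2, 322.4, 39.7]
tcp_rot: [3.132, 0.241, -0.001]
contact_force: [-0.8, -0.7, 3.0]
width: 50.8
grasp_force: 30.0
```

{"api": "servo_tool", "payload": {
  "claw": [0.4,0.4,0.4],
  "dp": [
    [0,0,0.001],
    [0,0,0.001],
    [0,0,0.001]
  ],
  "roll": [0,0,0]
}}

```text
clock: 31.0
position: [469.2, 322.4, 39.6]
tcp_rot: [-3.132, -0.241, 0.0]
contact_force: [-3.2, -1.8, 15.8]
width: 51.0
grasp_force: 30.0
```

{"api": "servo_tool", "payload": {
  "claw": [0.4,0.6,0.7,0.75,0.75],
  "dp": [
    [0,0,-0.001],
    [0,0,-0.001],
    [0,0,-0.001],
    [0,0,-0.001],
    [0,0,-0.001]
  ],
  "roll": [0,0,0,0,0]
}}

```text
clock: 31.5
position: [469.3, 322.5, 39.4]
tcp_rot: [3.132, 0.241, -0.0]
contact_force: [0.5, -0.3, 0.3]
width: 69.4
grasp_force: 0.0
```

{"api": "servo_tool", "payload": {
  "claw": [0.8,0.9,1,1,1],
  "dp": [
    [0,0,-0.012],
    [0,0,-0.04],
    [0,0,-0.08],
    [0,0.03,-0.1],
    [0,0.07,-0.12]
  ],
  "roll": [0,0,0,0,0]
}}

```text
clock: 32.0
position: [480.1, 254.7, 161.6]
tcp_rot: [-3.13, -0.247, -0.003]
contact_force: [0.2, -1.0, -0.4]
width: 92.7
grasp_force: 0.0
```

{"api": "servo_tool", "payload": {
  "claw": [1,1,1,1,1],
  "dp": [
    [0,0.04,0],
    [0,0.08,-0.01],
    [0,0.12,-0.02],
    [0,0.16,-0.03],
    [0,0.2,-0.04]
  ],
  "roll": [0,0,0,0,0]
}}

```text
clock: 32.5
position: [510.7, 54.0, 200.9]
tcp_rot: [-3.132, -0.241, -0.001]
contact_force: [1.5, -0.0, 0.2]
width: 93.0
grasp_force: 0.0
```

{"api": "servo_tool", "payload": {
  "claw": [1,1,1,1,1],
  "dp": [
    [0,0.04,0],
    [0,0.08,0],
    [0,0.08,0],
    [0,0.08,0],
    [0,0.08,0]
  ],
  "roll": [0,0,0,0,0]
}}

```text
clock: 33.0
position: [522.8, -22.3, 199.9]
tcp_rot: [-3.132, -0.243, 0.0]
contact_force: [0.4, -0.1, -0.1]
width: 92.8
grasp_force: 0.0
```

```bash
python3 - <<'E'
from m import *
im=snap("top","t9"); si=snap("side","s9")
T=((0,145,50),(13,255,255)); W=((0,90,50),(25,255,255));D=((0,0,0),(179,255,75))
for nm,b in dict(a=(415,232,460,276),b=(264,180,304,218),c=(204,238,244,276)).items():
    for k,c,z in(("disc",T,32),("sq",W,18)):
        try: r=rect("top",im,b,*c,z); print(nm,k,*[np.round(v,1) for v in r[:3]])
        except Exception as e: print(nm,k,"none")
i1=si[140:360,250:440,::-1]; i2=im[130:290,180:470,::-1]
cv2.imwrite("pics/c9.png",np.hstack([cv2.resize(i1,(304,352),interpolation=2),cv2.copyMakeBorder(cv2.resize(i2,(480,265),interpolation=2),0,87,0,0,0)]))
E
```

```text
a disc [ 411.5 -347.4] [50.2 48.5] 84.1
a sq [ 411.4 -349.7] [64.2 63.5] 88.9
b disc [636.2 117.9] [49.8 48.7] 35.3
b sq [636.8 118.2] [64.8 62.6] 10.9
c disc [471.1 321. ] [49.  49.2] 86.3
c sq [469.6 320.8] [63.7 64.7] 7.9
```

View pics/c9.png

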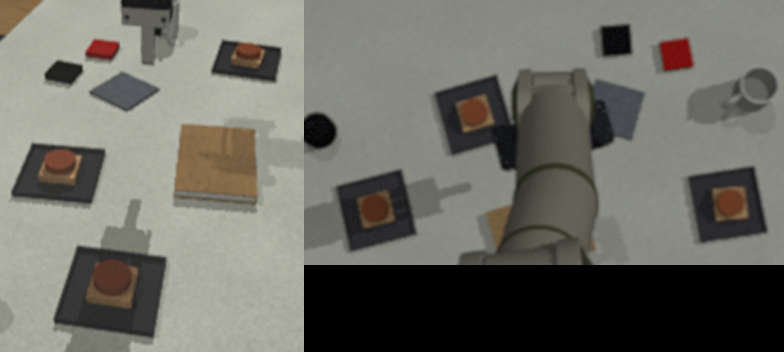

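Each tray now has a centred square with a disc centred on it, and the mat is empty. The robot is clear, and the bystanders haven't moved.

```bash
python3 -c "
from bench import *
print(job_done())"
```

```text
the job is handed in; nothing more can be done
None
```

I dealt the pack and handed the job in at about 33 s on the clock: in the final pictures each of the three trays has a flat, centred square with a disc centred on it, and the mug, notebook, diffuser and look-alikes were left alone.

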